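Right the fallen forming stake and slide it into the bench stop

TASK

The forming stake with the square foot has been knocked over on the bench. Tip it back up so that it stands on its foot, then slide it over the bench into the inside corner of the wooden stop, foot flush against both rails, and leave it standing there. Do not lift the stake clear of the bench, and leave the other things on the bench where they are.

Things in the scene. Friction and masses are not known exactly. Their poses are not given: they have to be found in the camera images.
- stake_center (a point): centre of the fallen forming stake, half-way along its 84 mm length: a square aluminium foot 80 x 80 x 20 mm, a round dark steel post 22 mm in diameter on its middle, and a domed wooden head 50 mm in diameter from 58 to 84 mm above the foot's underside. 0.36 to 0.54 kg; centre of mass on the axis about 22 mm from the underside. Own z runs from foot to head, x and y square to the foot's sides
- stake: the same stake's origin: centre of the underside of its square foot, with the stake's own axes (z from foot to head, up when it stands); at height 0 when it stands, 44 mm when it lies
- stake_head (a point): top of the stake's domed head. At the start the stake lies on one edge of the foot and the head's rim, axis dipping 18 degrees to the head, the foot's upper edge 76 mm (post side) and 82 mm (underside) above the bench; the foot end points to the robot's left (+y), up to 0.8 rad either way. Pushed near the foot's upper edge from the post side towards the foot end, it tips up over the foot's lower edge
- stop_corner (a point): inside corner of the fixed bench stop, at bench height: two light wooden rails 24 mm high, 22 mm thick, forming an L. The far rail runs from the corner 130 mm along this point's -y, the left rail 130 mm along its -x; x points roughly away from the robot, y to the left (yaw -0.1 to 0.3 rad). A seated foot has its centre at x = -40 mm, y = -40 mm in these axes, its sides parallel to them
- round_stake: bystander: standing steel stake with a round foot 68 mm in diameter, 88 mm high; origin at the centre of its underside
- tool_jar: bystander: clear jar 68 mm in diameter and 85 mm high holding rods that reach up to 165 mm; origin at the centre of its underside
- hammer: bystander: hammer, 260 mm long, lying; origin under the middle of its length
- bottle: bystander: clear bottle 62 mm in diameter, 190 mm high; origin at the centre of its underside
- tape: bystander: roll of tape 80 mm in diameter, 24 mm high, lying flat; origin at the centre of its underside
- punch: bystander: square steel punch 110 x 10 x 10 mm, lying; origin at the centre of its underside
- tin: bystander: round steel tin 52 mm in diameter, 45 mm high; origin at the centre of its underside

How it is judged:
By the outcome, as a careful person would: the job done as asked, in the order asked, and still so for the second after the job is handed in, with the robot touching nothing.
It also fails if it takes over 72 s, if anything falls off the work surface, if the arm or the gripper's body presses on something with over 40 N, if the wrist force passes 120 N, or if a joint passes its speed limit or range.

ROBOT

A 7-joint arm with a two-finger parallel gripper is mounted at the origin on the work surface. World frame = base frame: x ahead of the robot, y to its left, z up, the work surface at z = 0. Lengths are in m, angles in degrees, forces in N, time in s.
With the tool pointing down it reaches from about 0.425 to 0.875 m from the base axis. Payload 9.9 kg.
Tool frame: the origin (TCP) lies between the finger pads; the fingertips stand 11 mm ahead of it and the grasp point (between the pads) lies 8 mm behind it; z points along the fingers, y is the direction in which the jaws open and shut (so a half turn about z gives the same grasp; the last joint's range is limited). The gripper opens to 85 mm and grips with 20 to 120 N. Pads are 22 mm wide; open, the fingers measure 114 mm over their backs; the gripper's body (76 mm by 85 mm) begins 54 mm behind the grasp point. The pads swing forward as they close: fully open they stand 13 mm farther back than shut.
Start: joints at [-74.817, 32.985, 1.427, 82.34, -0.859, 64.687, -3.237], TCP at [0.231, 0.634, 0.242] pointing down, gripper open.
Joint ranges: [-157.87, 157.87], [-19.46, 123.44], [-87.15, 90], [11.01, 140.99], [-62.26, 242.26], [9.8, 113.94], [-161.44, 161.44]. Speed limits (degrees/s): [127.2, 127.2, 172.46, 172.46, 180, 180, 180].

INTERFACE

Orientations are given as [roll, pitch, yaw] about the fixed x, y, z axes, in that order (R = Rz(yaw) Ry(pitch) Rx(roll)).
In Python, from station import status, eyes, arm, nets gives the robot as it stands. The module is installed in compiled form; this text tells all that it offers.
- The arm moves only by the tool servo_tool, never from a script. Its argument "plan" is text: rows parted by semicolons, each of 5 numbers parted by spaces: the closure, from 0 (fully open) to 1 (shut), then the shift along the tool's x, y, z in mm, then the turn about the tool's z in degrees. A call has 1 to 8 rows; each row shifts and turns the commanded pose from where the row before left it, along the tool's axes as they then stand; what a row does not reach is not made up. A row lasts 1/10 s, in which the tool goes at most 50 mm and 8.59 degrees, less where a joint would pass 70% of its speed; a pose out of reach is approached as far as the arm can. A call is refused whole if a number of a shift passes 50 or a number of a turn 8.59, either way. A call with a gripper value outside its range is refused whole. The fingers move at their own pace and stop on an object; the grip force is fixed at half the most. Time passes only in rows, so rows that do not move let the fingers close. It gives the time, the measured TCP pose, the force and the opening at its end, in the units of the state.
- status.get_state(): the state, without advancing time (a new reading comes with each control period).
- eyes.snapshot(name): name is "scene" or "top" or "wrist"; returns a dict with "img" (420x560x3 uint8, blue, green, red), "depth" (420x560 float32, m along the optical axis (not along the pixel's ray), 0 where there is no reading), "fx", "fy", "cx", "cy" (pixels), "view" (4x4, takes a point from world to camera coordinates). Camera axes: x right, y up, looking along -z (the intrinsics and any distortion apply to the point x, -y, -z); pixel columns grow to the right and rows downward; lengths in m; the calibration is good to about 2 mm. A picture is of the moment at which its call begins.
- arm.hand_in(): hands the job in, once; it reports no verdict.
Trained networks look in the newest picture that a camera, given by its name, has taken for a name from the list of things; names that differ only in an ending like _2 or _b are one class to them, and where a whole thing is asked for, a point or a joint stands for the part that bears it (a point fixed in the world has none). Each returns a list of dicts, best first, with "score" (0 to 1); they miss things now and then, are a little off and sometimes report something else, mostly with a low value. They report only what shows in the picture. A call takes as long as a camera call.
- nets.look_for(target, camera): "xyz" ([x, y, z] in m, in world coordinates, good to about 4 mm: the middle of the surface that is visible of it).
- nets.landmark_of(target, camera): "xyz" ([x, y, z] in m, in world coordinates, good to about 4 mm: a listed point, or the origin of a listed thing).
The state is a dict: "time_s": time; "joint_positions": joint angles; "qvel": joint speeds; "joint_efforts": joint torques, N m; "eef_pos": TCP position; "ee_rot": TCP orientation; "ft_force": force on the tool from outside, world axes, zero at the start; "ft_torque": the same for the moment, N m; "opening": finger opening in m.
Only numpy, scipy, OpenCV 4.12 (cv2) and the standard library are available. Lean on these libraries where they do the work, as an engineer would, in place of code of your own. Each camera call takes 0.05 s, during which the arm holds its last target.

## Working session

There is one attempt and no reset: what is moved stays moved. The work goes in short steps, Python scripts to look and compute and a tool call to move; the robot and the scene stay as the last step left them, time stands still between calls to the robot, and variables do not carry over. Pictures are saved under pics/ and viewed, and the job is handed in when it is done.

Besides the shell and the picture viewer there is one more tool, called after "Call:" as name(argument=value, ...) on one line, values as JSON. servo_tool: Moves the arm, as the interface text tells. Its arguments: {"type":"object","properties":{"plan":{"type":"string"}},"required":["plan"]}

```bash
mkdir -p pics; python3 - <<'E'
from station import status, eyes, arm, nets
import cv2
s=status.get_state(); print(s['time_s'],s['eef_pos'],s['ee_rot'],s['ft_force'],s['opening'])
for c in ['scene','top']:
    d=eyes.snapshot(c); cv2.imwrite(f'pics/{c}0.png',d['img']); print(c,d['fx'],d['cx'],d['cy'],d['view'].round(3).tolist())
    for n in ['stake','stake_center','stake_head','stop_corner','round_stake','tool_jar','hammer','bottle','tape','punch','tin']:
        r=nets.landmark_of(n,c); print(n,[( [round(float(v),3) for v in q['xyz']],round(float(q['score']),2)) for q in r[:2]])
print(status.get_state()['time_s'])
E
```

```text
0.0 [0.23051694 0.63394374 0.24143383] [-1.79901960e+02  5.62960255e-03  1.60021190e+02] [-0.3692723  -0.73110384  0.06476384] 0.08584870241203511
scene 422.80531767393614 276.64197148420993 205.71625538588796 [[0.872, 0.489, -0.015, -0.482], [-0.334, 0.619, 0.711, 0.129], [0.357, -0.615, 0.703, -1.291], [0.0, 0.0, 0.0, 1.0]]
stake [([0.496, -0.205, 0.04], 0.67)]
stake_center [([0.501, -0.244, 0.033], 0.6)]
stake_head []
stop_corner [([0.672, 0.224, 0.0], 0.91), ([0.733, -0.177, -0.003], 0.48)]
round_stake [([0.731, -0.177, -0.0], 0.78), ([0.676, 0.223, -0.001], 0.58)]
tool_jar []
hammer [([0.447, 0.418, -0.004], 0.56), ([0.733, -0.179, -0.004], 0.16)]
bottle [([0.737, -0.306, -0.0], 0.65)]
tape [([0.341, 0.298, -0.003], 0.6)]
punch [([0.339, -0.356, 0.002], 0.52)]
tin [([0.715, -0.065, -0.0], 0.82)]
top 438.40154588491527 276.1863251600319 204.5879934514098 [[-0.021, -1.0, -0.016, 0.05], [0.989, -0.023, 0.144, -0.545], [-0.144, -0.012, 0.989, -1.151], [0.0, 0.0, 0.0, 1.0]]
stake [([0.493, -0.204, 0.043], 0.69)]
stake_center [([0.499, -0.245, 0.034], 0.76)]
stake_head [([0.506, -0.288, 0.016], 0.76)]
stop_corner [([0.67, 0.223, 0.001], 0.65)]
round_stake [([0.732, -0.177, 0.003], 0.64)]
tool_jar [([0.675, 0.383, 0.002], 0.8)]
hammer [([0.446, 0.414, 0.001], 0.59)]
bottle [([0.737, -0.304, 0.001], 0.66), ([0.668, 0.223, 0.002], 0.57)]
tape [([0.341, 0.293, 0.003], 0.62)]
punch [([0.341, -0.364, 0.002], 0.74)]
tin [([0.717, -0.063, -0.003], 0.89)]
1.2
```

View pics/scene0.png

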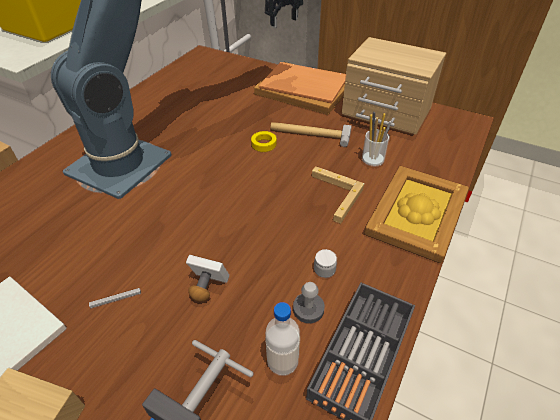

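View pics/top0.png

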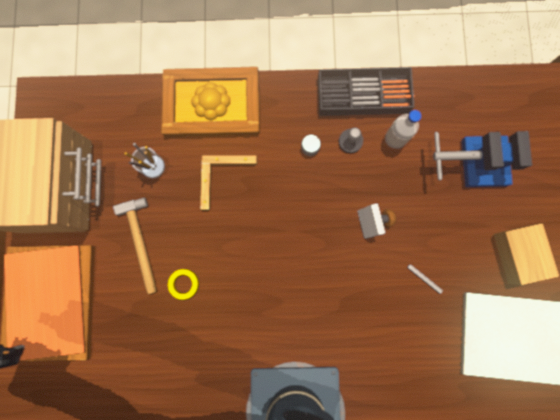

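```bash
cat > h.py <<'E'
import numpy as np, cv2
from station import status, eyes, arm, nets
def cloud(d):
    H,W=d['depth'].shape; v,u=np.mgrid[:H,:W]; z=d['depth'].astype(float)
    p=np.stack([(u-d['cx'])/d['fx']*z,-(v-d['cy'])/d['fy']*z,-z,np.ones_like(z)],-1)
    w=(p@np.linalg.inv(d['view']).T)[...,:3]; w[z<=0]=np.nan
    return w
def rnd(a): return np.round(np.asarray(a,float),4).tolist()
E
python3 - <<'E'
from h import *
for c in ['top','scene']:
    d=eyes.snapshot(c); print([k for k in d]); w=cloud(d); np.save(f'{c}.npy',w)
    x,y,z=w[...,0],w[...,1],w[...,2]
    m=(abs(x-.5)<.09)&(abs(y+.24)<.09)
    b=m&(z<.008); print(c,'bench z',np.median(z[b]))
    t=m&(z>.068); P=w[t]; print('upper edge n',t.sum(),'z pct',rnd(np.percentile(P[:,2],[5,50,95])))
    r=cv2.minAreaRect(P[:,:2].astype(np.float32)*1000); print('rect',r)
    hd=m&(y<-.265)&(z>.012); print('head mean',rnd(w[hd].mean(0)), 'zmax',w[hd][:,2].max())
    # rails
    m=(abs(x-.62)<.13)&(abs(y-.17)<.13)&(z>.012)&(z<.035)
    P=w[m]; print('rail n',len(P), rnd(np.percentile(P,[2,98],axis=0)), 'z', np.median(P[:,2]))
    np.save(f'rail_{c}.npy',P)
E
```

```text
['img', 'depth', 'fx', 'fy', 'cx', 'cy', 'view']
top bench z 0.0008631489994261887
upper edge n 282 z pct [0.0716, 0.0795, 0.0841]
rect ((497.1942443847656, -224.3726806640625), (79.71324157714844, 23.923568725585938), 10.784639358520508)
head mean [0.5028, -0.2722, 0.0415] zmax 0.051021845377916764
rail n 889 [[0.5461, 0.0951, 0.0163], [0.6924, 0.2435, 0.0299]] z 0.02490825773798
['img', 'depth', 'fx', 'fy', 'cx', 'cy', 'view']
scene bench z -5.043004907545612e-05
upper edge n 346 z pct [0.0714, 0.0781, 0.0818]
rect ((498.8121643066406, -226.97642517089844), (80.76240539550781, 21.68462371826172), 10.989442825317383)
head mean [0.5128, -0.2772, 0.0364] zmax 0.048511419100970676
rail n 757 [[0.5493, 0.0906, 0.0127], [0.6935, 0.2434, 0.0267]] z 0.023219867458253107
```

```bash
python3 - <<'E'
from h import *
from scipy.optimize import minimize
P=np.vstack([np.load('rail_top.npy'),np.load('rail_scene.npy')]); P=P[P[:,2]>.02][:,:2]
for c in ['top','scene']:
    P=np.load(f'rail_{c}.npy'); P=P[P[:,2]>.019][:,:2]
    # fit L: area-model: max coverage: signed distance outside cost + area count via symmetric edges
    g=np.stack(np.meshgrid(np.arange(-.16,.05,.002),np.arange(-.16,.05,.002)),-1).reshape(-1,2)
    def inL(l): 
        far=(l[:,0]>0)&(l[:,0]<.022)&(l[:,1]>-.13)&(l[:,1]<.022)
        left=(l[:,1]>0)&(l[:,1]<.022)&(l[:,0]>-.13)&(l[:,0]<.022)
        return far|left
    def sd(l):
        def box(l,x0,x1,y0,y1): return np.maximum(np.maximum(x0-l[:,0],l[:,0]-x1),np.maximum(y0-l[:,1],l[:,1]-y1))
        return np.minimum(box(l,0,.022,-.13,.022),box(l,-.13,.022,0,.022))
    from scipy.spatial import cKDTree
    T=cKDTree(P); G=g[inL(g)]
    def cost(p):
        c,s=np.cos(p[2]),np.sin(p[2]); R=np.array([[c,-s],[s,c]])
        a=np.maximum(sd((P-p[:2])@R),0); b=np.maximum(T.query(G@R.T+p[:2])[0]-.0018,0)
        return (np.minimum(a,.008)**2).mean()+(np.minimum(b,.008)**2).mean()
    best=min((minimize(cost,[.671,.224,y],method='Nelder-Mead',options=dict(xatol=1e-5,fatol=1e-12,initial_simplex=[[.671,.224,y],[.676,.224,y],[.671,.229,y],[.671,.224,y+.06]])) for y in (-.05,.0,.05,.1,.2)),key=lambda r:r.fun)
    print(c,best.x,np.degrees(best.x[2]),best.fun)
E
```

```text
top [ 0.67165852  0.22099928 -0.02736144] -1.567694961826568 1.2201771958952376e-08
scene [ 0.6730933   0.21976161 -0.02711817] -1.553756615025971 2.0231577681748e-07
```

```bash
cat >> h.py <<'E'
def rows(wps,clo,n):
    """from the present pose through wps (x,y,z,yaw) ; n rows each"""
    s=status.get_state(); p=np.array(s['eef_pos']); yw=s['ee_rot'][2]
    for w,k in zip(wps,n):
        p0=p.copy(); y0=yw
        for i in range(k):
            t=p0+(np.array(w[:3])-p0)*(i+1)/k; ty=y0+(w[3]-y0)*(i+1)/k
            d=t-p; c,sn=np.cos(np.radians(yw)),np.sin(np.radians(yw))
            print(clo,*np.round([1000*(c*d[0]+sn*d[1]),1000*(sn*d[0]-c*d[1]),-1000*d[2],yw-ty],1),end='; ')
            p=t; yw=ty
        print('|')
E
python3 - <<'E'
from h import *
rows([(.48,.36,.22,130),(.56,.06,.2,115),(.505,-.258,.15,101)],1,[8,8,8])
E
```

```text
1 -41.0 -21.6 2.8 3.8; 1 -42.3 -18.8 2.8 3.8; 1 -43.5 -16.0 2.8 3.8; 1 -44.4 -13.2 2.8 3.8; 1 -45.2 -10.2 2.8 3.8; 1 -45.8 -7.2 2.8 3.8; 1 -46.1 -4.2 2.8 3.8; 1 -46.3 -1.2 2.8 3.8; |
1 -35.2 -16.4 2.5 1.9; 1 -35.7 -15.3 2.5 1.9; 1 -36.2 -14.1 2.5 1.9; 1 -36.6 -12.9 2.5 1.9; 1 -37.0 -11.7 2.5 1.9; 1 -37.4 -10.5 2.5 1.9; 1 -37.7 -9.3 2.5 1.9; 1 -38.0 -8.0 2.5 1.9; |
1 -33.1 -23.0 6.3 1.8; 1 -33.8 -22.0 6.3 1.8; 1 -34.5 -21.0 6.3 1.8; 1 -35.1 -19.9 6.3 1.8; 1 -35.7 -18.8 6.2 1.8; 1 -36.2 -17.7 6.3 1.8; 1 -36.8 -16.6 6.3 1.8; 1 -37.3 -15.5 6.3 1.8; |
```

Call:
servo_tool(plan="1 -41 -22 3 4; 1 -42 -19 3 4; 1 -43 -16 3 4; 1 -44 -13 3 4; 1 -45 -10 3 4; 1 -46 -7 3 4; 1 -46 -4 3 4; 1 -46 -1 3 4")

```text
time_s: 2.1
eef_pos: [0.476, 0.356, 0.2185]
ee_rot: [180.0, -0.0, 127.9]
ft_force: [0.6, 0.5, 0.3]
opening: 0.0
```

Call:
servo_tool(plan="1 -35 -16 2 2; 1 -36 -15 2 2; 1 -36 -14 2 2; 1 -36 -13 2 2; 1 -37 -12 2 2; 1 -37 -10 2 2; 1 -38 -9 2 2; 1 -38 -8 2 2")

```text
time_s: 2.9
eef_pos: [0.5432, 0.0541, 0.2025]
ee_rot: [180.0, 0.0, 111.9]
ft_force: [1.3, 0.0, -0.8]
opening: 0.0003
```

```bash
python3 - <<'E'
from h import *
s=status.get_state();print(s['eef_pos'],s['ee_rot'],s['joint_positions'],s['ft_force'])
rows([(.505,-.262,.15,101)],1,[8])
E
```

```text
[0.54320788 0.05410291 0.20249192] [1.79963025e+02 2.40058919e-03 1.11946333e+02] [-22.10757689  25.23553504  16.78487623 105.63177454  -9.20278742
  50.40971235  20.99049137] [ 1.28237129  0.03960669 -0.75754302]
1 -34.9 -19.2 6.6 1.4; 1 -35.3 -18.4 6.6 1.4; 1 -35.7 -17.5 6.6 1.4; 1 -36.1 -16.7 6.6 1.4; 1 -36.5 -15.8 6.6 1.4; 1 -36.9 -14.9 6.6 1.4; 1 -37.2 -14.0 6.6 1.4; 1 -37.6 -13.1 6.6 1.4; |
```

Call:
servo_tool(plan="1 -35 -19 6 1.4; 1 -35 -18 6 1.4; 1 -36 -17 6 1.4; 1 -36 -17 6 1.4; 1 -37 -16 6 1.4; 1 -37 -15 6 1.4; 1 -37 -14 6 1.4; 1 -38 -13 8 1.4")

```text
time_s: 3.7
eef_pos: [0.5051, -0.2625, 0.1524]
ee_rot: [180.0, 0.0, 100.8]
ft_force: [1.2, 0.1, 0.0]
opening: -0.0001
```

```bash
python3 - <<'E'
from h import *
d=eyes.snapshot('wrist'); cv2.imwrite('pics/w1.png',d['img']); 
w=cloud(d); x,y,z=w[...,0],w[...,1],w[...,2]
m=(abs(x-.5)<.09)&(abs(y+.22)<.06)&(z>.07)&(z<.09); P=w[m]
if len(P): print(len(P),cv2.minAreaRect(P[:,:2].astype(np.float32)*1000),np.percentile(P[:,2],[5,50,95]))
d=eyes.snapshot('top'); cv2.imwrite('pics/t1.png',d['img']); d=eyes.snapshot('scene'); cv2.imwrite('pics/s1.png',d['img'])
s=status.get_state();print(s['eef_pos'],s['ee_rot'])
rows([(.503,-.258,.071,101)],1,[4])
E
```

```text
3647 ((498.18157958984375, -223.7880401611328), (79.96231842041016, 22.919422149658203), 11.69152545928955) [0.07252716 0.07892976 0.08178495]
[ 0.50387332 -0.26416548  0.15200328] [-1.79943979e+02  6.33238038e-02  1.00508356e+02]
1 1.6 0.1 20.3 -0.1; 1 1.6 0.1 20.3 -0.1; 1 1.6 0.1 20.3 -0.1; 1 1.6 0.1 20.3 -0.1; |
```

View pics/w1.png

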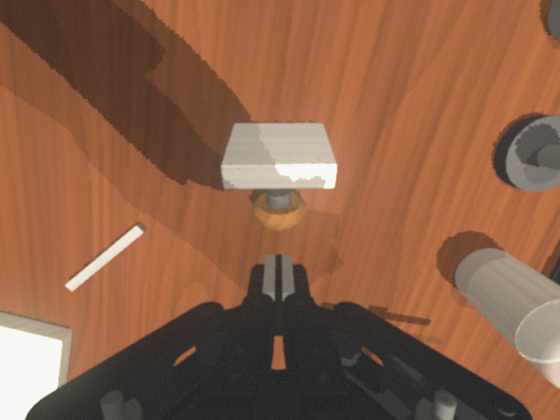

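View pics/s1.png

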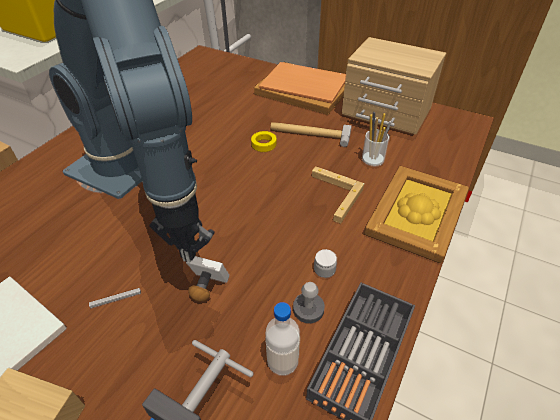

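Call:
servo_tool(plan="1 1 0 20 0; 1 1 0 20 0; 1 1 0 20 0; 1 1 0 20 0; 1 0 0 0 0")

```text
time_s: 4.35
eef_pos: [0.5037, -0.2548, 0.0704]
ee_rot: [-179.8, -0.2, 100.9]
ft_force: [-0.6, 0.3, -0.3]
opening: -0.0001
```

Call:
servo_tool(plan="1 4 0 0 0; 1 4 0 0 0; 1 4 0 0 0; 1 4 0 0 0; 1 4 0 0 0; 1 0 0 0 0")

```text
time_s: 4.95
eef_pos: [0.5007, -0.2366, 0.0725]
ee_rot: [180.0, -0.0, 100.9]
ft_force: [1.5, -0.5, 0.2]
opening: 0.0
```

```bash
python3 - <<'E'
from h import *
d=eyes.snapshot('scene'); cv2.imwrite('pics/s2.png',cv2.resize(d['img'][180:360,120:360],(800,600)))
s=status.get_state();print(s['eef_pos'],s['ee_rot'],s['ft_force'])
E
```

```text
[ 0.50075306 -0.23703574  0.07248222] [1.79985545e+02 3.80969236e-04 1.00845415e+02] [ 0.61661789 -0.71570857 -0.04045687]
```

View pics/s2.png

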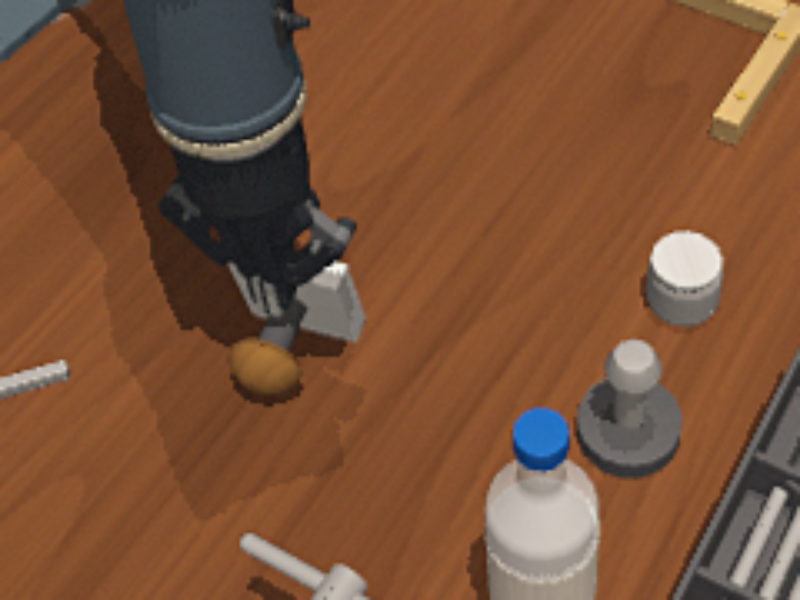

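Call:
servo_tool(plan="1 6 0 0 0; 1 6 0 0 0; 1 6 0 0 0; 1 6 0 0 0; 1 6 0 0 0; 1 0 0 0 0")

```text
time_s: 5.6
eef_pos: [0.4948, -0.2065, 0.0722]
ee_rot: [-180.0, -0.1, 100.9]
ft_force: [-0.3, -0.3, -0.5]
opening: 0.0003
```

```bash
python3 - <<'E'
from h import *
d=eyes.snapshot('scene'); cv2.imwrite('pics/s3.png',cv2.resize(d['img'][180:360,120:360],(800,600)))
s=status.get_state();print(s['eef_pos'],s['ee_rot'],s['ft_force'])
E
```

```text
[ 0.49489594 -0.20722992  0.07224706] [-1.79984639e+02 -2.42887386e-02  1.00863159e+02] [ 0.29220376 -0.92332709 -0.33614478]
```

View pics/s3.png

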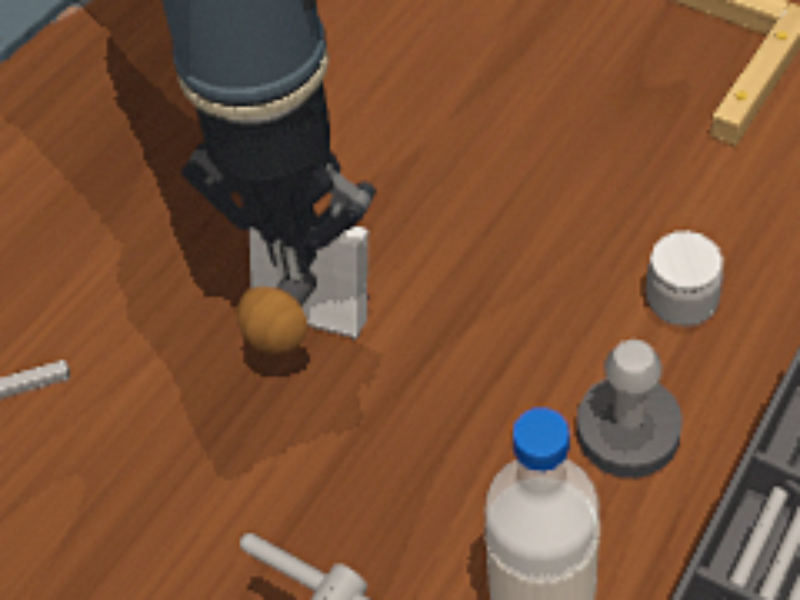

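Call:
servo_tool(plan="1 6 0 0 0; 1 6 0 0 0; 1 6 0 0 0; 1 6 0 0 0; 1 0 0 0 0")

```text
time_s: 6.15
eef_pos: [0.4902, -0.1829, 0.0724]
ee_rot: [-180.0, -0.1, 100.9]
ft_force: [-1.3, 0.7, 5.3]
opening: -0.0001
```

```bash
python3 - <<'E'
from h import *
d=eyes.snapshot('scene'); cv2.imwrite('pics/s4.png',cv2.resize(d['img'][180:360,120:360],(800,600)))
s=status.get_state();print(s['eef_pos'],s['ee_rot'],s['ft_force'])
E
```

```text
[ 0.49033525 -0.1833772   0.07247114] [-1.79992752e+02 -3.53494855e-02  1.00867710e+02] [-1.38447189 -0.26169276  3.48916165]
```

View pics/s4.png

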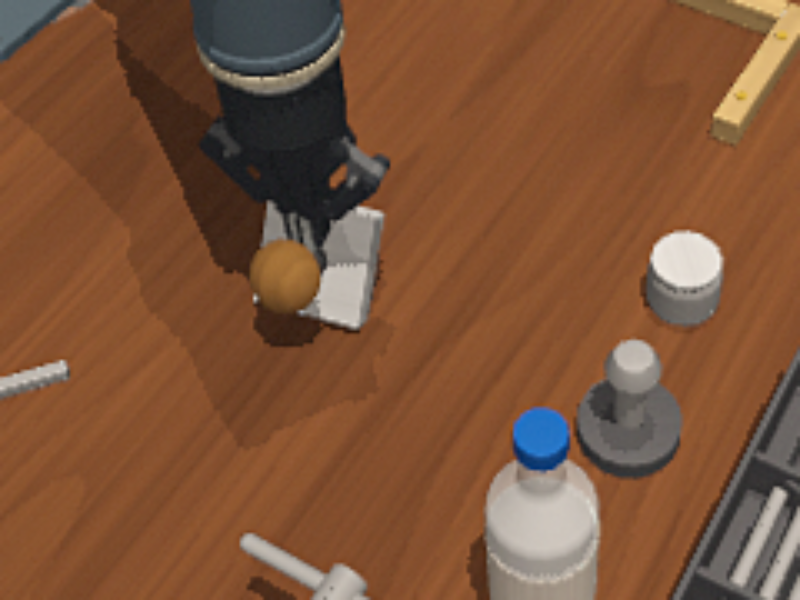

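Call:
servo_tool(plan="1 3 0 -4 0; 1 6 0 -2 0; 1 6 0 0 0; 1 0 0 0 0")

```text
time_s: 6.6
eef_pos: [0.4874, -0.1681, 0.0782]
ee_rot: [-180.0, -0.1, 100.9]
ft_force: [-0.6, 0.6, 1.1]
opening: -0.0001
```

```bash
python3 - <<'E'
from h import *
d=eyes.snapshot('scene'); cv2.imwrite('pics/s5.png',cv2.resize(d['img'][180:360,120:360],(800,600)))
s=status.get_state();print(s['eef_pos'],s['ee_rot'],s['ft_force'])
E
```

```text
[ 0.4875799  -0.1686849   0.07824899] [-1.79986137e+02 -3.10158189e-02  1.00883326e+02] [-0.67755838  1.1437362   0.43530441]
```

View pics/s5.png

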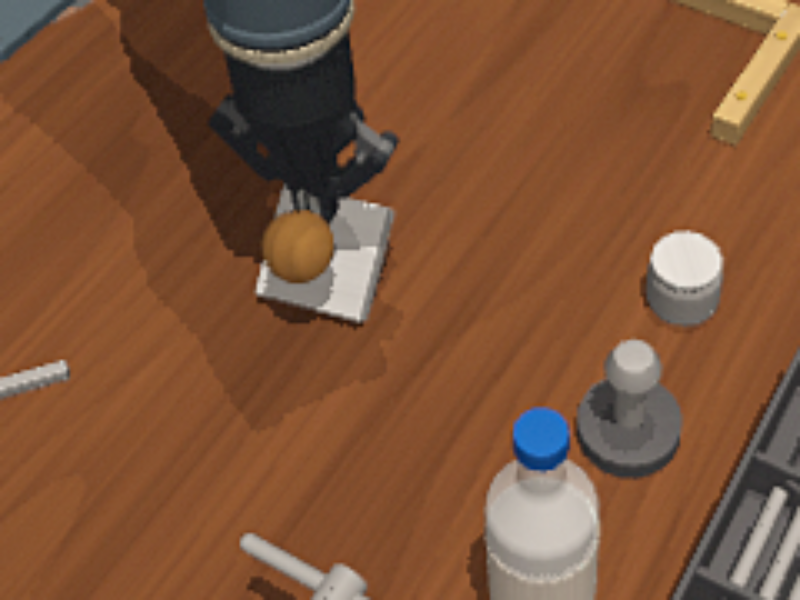

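Call:
servo_tool(plan="1 6 0 0 0; 1 6 0 0 0; 1 6 0 0 0; 1 6 0 0 0; 1 0 0 0 0")

```text
time_s: 7.15
eef_pos: [0.4829, -0.1447, 0.0782]
ee_rot: [-180.0, -0.0, 100.9]
ft_force: [-1.0, 1.8, 0.7]
opening: -0.0003
```

```bash
python3 - <<'E'
from h import *
d=eyes.snapshot('scene'); cv2.imwrite('pics/s6.png',cv2.resize(d['img'][180:360,120:360],(800,600)))
s=status.get_state();print(s['eef_pos'],s['ee_rot'],s['ft_force'])
E
```

```text
[ 0.48309462 -0.14530772  0.07829487] [-1.79987749e+02 -2.39507573e-02  1.00873932e+02] [-0.29795347  2.19972243  2.35954149]
```

View pics/s6.png

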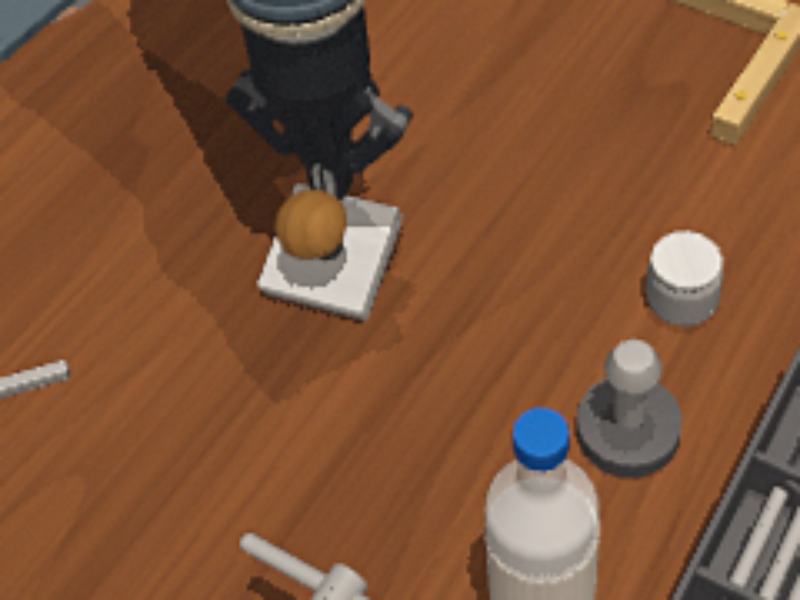

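Descending under control, with the head (310,225) resting on the back of the finger. I'll continue.

Call:
servo_tool(plan="1 6 0 0 0; 1 6 0 0 0; 1 6 0 0 0; 1 6 0 0 0; 1 6 0 0 0; 1 6 0 0 0; 1 10 0 0 0; 1 10 0 0 0")

```text
time_s: 8.0
eef_pos: [0.4726, -0.0904, 0.0784]
ee_rot: [180.0, 0.0, 100.8]
ft_force: [-1.2, 0.9, 0.4]
opening: -0.0003
```

```bash
python3 - <<'E'
from h import *
d=eyes.snapshot('scene'); cv2.imwrite('pics/s7.png',cv2.resize(d['img'][180:360,120:360],(800,600)))
s=status.get_state();print(s['eef_pos'],s['ee_rot'],s['ft_force'])
E
```

```text
[ 0.47215727 -0.0884503   0.07818157] [-1.79973563e+02 -7.32574539e-02  1.00903963e+02] [-0.33449173  0.74944601 -1.1492536 ]
```

View pics/s7.png

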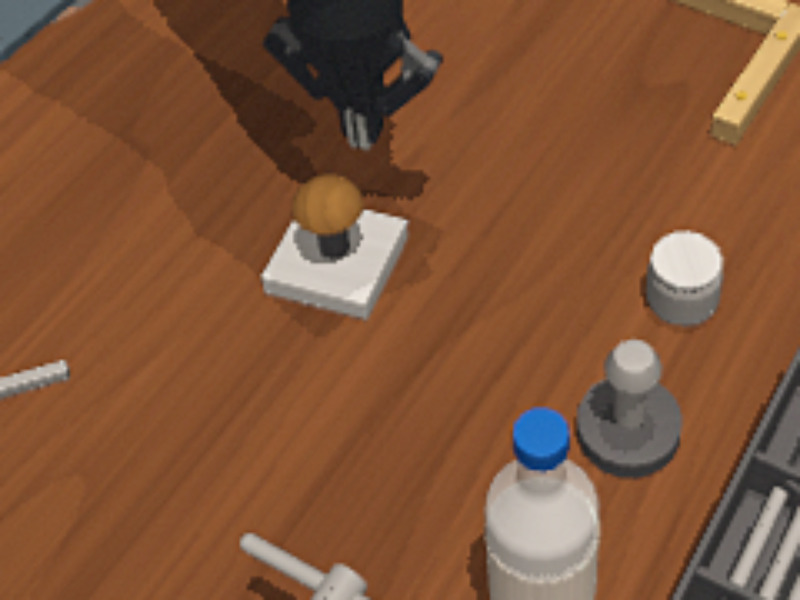

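Call:
servo_tool(plan="1 20 0 -20 0; 1 20 0 -30 0; 1 20 0 -30 0; 1 0 0 -30 0; 1 0 0 0 0")

```text
time_s: 8.55
eef_pos: [0.4631, -0.0315, 0.1914]
ee_rot: [179.7, 0.0, 100.9]
ft_force: [1.3, -0.7, -1.0]
opening: 0.0001
```

```bash
cat >> h.py <<'E'
def stake(c,x0,y0,save=None):
    d=eyes.snapshot(c); w=cloud(d); x,y,z=w[...,0],w[...,1],w[...,2]
    if save: cv2.imwrite(save,d['img'])
    m=(abs(x-x0)<.075)&(abs(y-y0)<.075)
    f=m&(z>.0155)&(z<.0225); P=w[f]
    g=cv2.connectedComponents(f.astype(np.uint8))
    r=cv2.minAreaRect(P[:,:2].astype(np.float32)*1000); print(c,'foot',len(P),rnd(r[0]),rnd(r[1]),round(r[2],2),'z',rnd(np.percentile(P[:,2],[5,50,95])))
    h=m&(z>.05)&(z<.09); Q=w[h]; r=cv2.minAreaRect(Q[:,:2].astype(np.float32)*1000); print('   head',len(Q),rnd(r[0]),rnd(r[1]),'zmax',rnd(Q[:,2].max()))
    print('   net',[(rnd(q['xyz']),round(q['score'],2)) for q in nets.landmark_of('stake',c)[:2]])
    return w
E
python3 - <<'E'
from h import *
for c in ['top','scene','wrist']: stake(c,.485,-.165,f'pics/{c}8.png')
s=status.get_state();print(s['eef_pos'],s['ee_rot'],s['ft_force'])
E
```

```text
top foot 116 [487.1773, -175.8912] [81.0334, 36.9522] 8.79 z [0.017, 0.02, 0.0221]
   head 73 [479.1471, -168.9049] [15.6404, 41.5552] zmax 0.0874
   net [([0.483, -0.1503, 0.001], 0.59), ([0.4805, -0.158, 0.084], 0.19)]
scene foot 671 [485.1671, -155.8496] [80.2958, 81.1124] 11.6 z [0.0169, 0.0197, 0.0219]
   head 305 [486.4839, -157.8044] [47.9437, 41.8358] zmax 0.0866
   net [([0.4885, -0.1525, -0.0033], 0.85)]
wrist foot 442 [480.6883, -134.3772] [79.8358, 44.5705] 11.4 z [0.017, 0.0198, 0.0208]
   head 61 [486.0531, -163.1618] [6.9694, 14.3177] zmax 0.0844
   net []
[ 0.46079555 -0.0322906   0.18734534] [-1.79889934e+02 -6.41662646e-03  1.00781143e+02] [-0.29952621  0.66762415 -1.28838643]
```

View pics/top8.png

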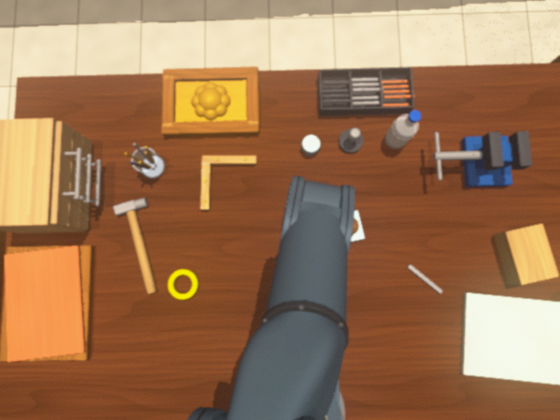

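```bash
python3 - <<'E'
from h import *
rows([(.43,-.165,.13,26)],1,[9])
E
```

```text
1 -13.8 -6.1 6.4 8.3; 1 -14.6 -4.1 6.4 8.3; 1 -15.0 -1.9 6.4 8.3; 1 -15.1 0.3 6.4 8.3; 1 -14.9 2.5 6.4 8.3; 1 -14.4 4.6 6.4 8.3; 1 -13.6 6.6 6.4 8.3; 1 -12.5 8.5 6.4 8.3; 1 -11.1 10.3 6.4 8.3; |
```

Call:
servo_tool(plan="1 -14 -6 6 8.3; 1 -15 -4 6 8.3; 1 -15 -2 6 8.3; 1 -15 0 6 8.3; 1 -15 2 6 8.3; 1 -14 5 6 8.3; 1 -14 7 6 8.3; 1 -12 9 6 8.3")

```text
time_s: 9.65
eef_pos: [0.4341, -0.1515, 0.1393]
ee_rot: [-180.0, 0.1, 34.0]
ft_force: [0.2, -0.4, -0.3]
opening: 0.0
```

```bash
python3 - <<'E'
from h import *
s=status.get_state();print(s['eef_pos'],s['ee_rot'],s['joint_positions'])
rows([(.422,-.169,.13,11.5),(.422,-.169,.025,11.5)],1,[3,4])
E
```

```text
[ 0.43414281 -0.15151211  0.13932507] [-1.79962816e+02  8.48008742e-02  3.40346015e+01] [-14.32886862  28.47991832  40.51913712 122.17563911 -29.22777868
  39.25540901  -9.92918012]
1 -6.6 2.6 3.1 7.5; 1 -6.2 3.4 3.1 7.5; 1 -5.7 4.2 3.1 7.5; |
1 0.0 0.0 26.2 0.0; 1 0.0 0.0 26.3 0.0; 1 0.0 0.0 26.3 0.0; 1 0.0 0.0 26.2 0.0; |
```

Call:
servo_tool(plan="1 -7 3 3 7.5; 1 -6 3 3 7.5; 1 -6 4 3 7.5; 1 0 0 26 0; 1 0 0 26 0; 1 0 0 26 0; 1 0 0 26 0; 1 0 0 0 0")

```text
time_s: 10.45
eef_pos: [0.4205, -0.168, 0.0246]
ee_rot: [-179.9, 0.3, 11.8]
ft_force: [-0.3, -0.8, 0.2]
opening: 0.0001
```

```bash
python3 - <<'E'
from h import *
s=status.get_state();print(s['eef_pos'],s['ee_rot'],s['ft_force'])
stake('scene',.485,-.156,'pics/s9.png'); stake('wrist',.485,-.156,'pics/w9.png')
E
```

```text
[ 0.42050155 -0.16802524  0.0246407 ] [-179.85722562    0.28360759   11.84868386] [-0.27093009 -0.75145841  0.16974173]
scene foot 662 [470.9091, -158.2737] [108.1034, 81.7721] 11.09 z [0.0172, 0.0198, 0.0219]
   head 513 [458.1752, -173.301] [92.4889, 92.466] zmax 0.0896
   net [([0.4864, -0.1541, -0.0032], 0.81)]
wrist foot 11586 [477.2733, -154.8593] [94.1239, 80.6096] 11.27 z [0.0188, 0.02, 0.0211]
   head 36657 [453.1891, -170.9778] [95.796, 102.289] zmax 0.09
   net []
```

View pics/w9.png

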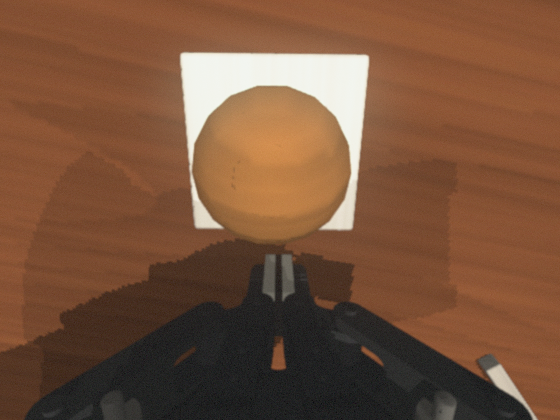

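Call:
servo_tool(plan="1 6 0 0 0.3; 1 6 0 0 0; 1 8 -0.8 0 0.8; 1 8 -0.8 0 0.8; 1 8 -0.8 0 0.8; 1 8 -0.8 0 0.8; 1 8 -0.8 0 0.8; 1 8 -0.8 0 0.8")

```text
time_s: 11.45
eef_pos: [0.4813, -0.1528, 0.0272]
ee_rot: [-180.0, 0.0, 6.8]
ft_force: [-4.8, -0.7, 2.3]
opening: -0.0001
```

```bash
python3 - <<'E'
from h import *
s=status.get_state();print(s['eef_pos'],s['ee_rot'],s['ft_force'])
stake('scene',.53,-.15,'pics/s10.png'); stake('wrist',.53,-.15,'pics/w10.png')
E
```

```text
[ 0.48125968 -0.15276759  0.02722404] [-1.79988984e+02  2.05181438e-02  6.75766481e+00] [-4.79100005 -0.71407259  2.26343682]
scene foot 684 [528.7911, -144.9961] [86.3277, 80.9461] 8.85 z [0.0171, 0.0198, 0.0218]
   head 513 [510.2617, -158.7786] [86.6429, 78.4483] zmax 0.0899
   net [([0.5365, -0.1426, -0.0047], 0.64)]
wrist foot 12204 [532.9821, -142.6872] [79.8182, 80.3608] 8.92 z [0.0188, 0.02, 0.0211]
   head 35714 [501.4903, -144.1596] [99.6009, 87.7382] zmax 0.09
   net [([0.5329, -0.1392, 0.0023], 0.74)]
```

View pics/w10.png

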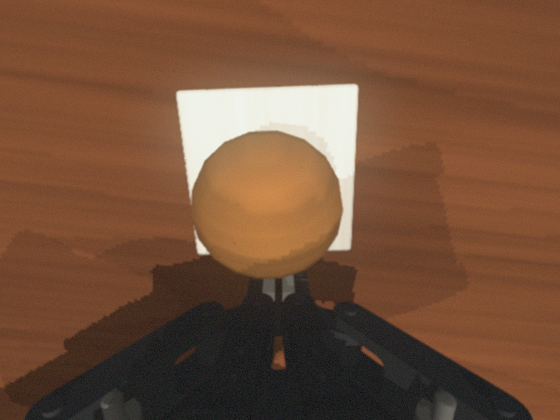

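View pics/s10.png

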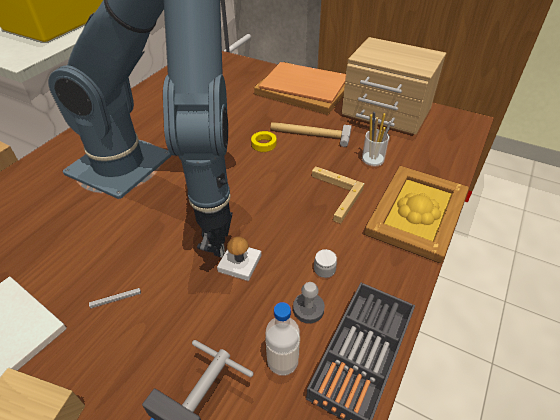

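Call:
servo_tool(plan="1 -6 0 0 -2; 1 0 -11 2 0; 1 5 0 0 0; 1 8 -0.8 0 1; 1 8 -0.8 0 1; 1 8 -0.8 0 1; 1 8 -0.8 0 1; 1 8 -0.8 0 1")

```text
time_s: 12.45
eef_pos: [0.5178, -0.1333, 0.0252]
ee_rot: [180.0, 0.0, 3.7]
ft_force: [-3.1, -0.5, -0.3]
opening: -0.0003
```

```bash
python3 - <<'E'
from h import *
s=status.get_state();print(s['eef_pos'],s['ee_rot'],s['ft_force'])
stake('scene',.57,-.14,'pics/s11.png'); stake('wrist',.57,-.14,'pics/w11.png')
E
```

```text
[ 0.51782156 -0.13326712  0.02519537] [1.79996898e+02 2.54993472e-02 3.73463766e+00] [-3.06986431 -0.52837492 -0.27484331]
scene foot 708 [567.2973, -144.2044] [81.2668, 85.1853] 89.64 z [0.017, 0.0197, 0.0219]
   head 525 [542.0051, -142.7443] [79.1016, 95.7813] zmax 0.0899
   net [([0.5723, -0.1405, -0.0027], 0.59)]
wrist foot 13070 [567.4786, -142.6023] [86.1747, 80.3004] 0.3 z [0.0189, 0.02, 0.0211]
   head 38454 [538.3865, -139.7415] [83.9898, 104.1384] zmax 0.09
   net [([0.5731, -0.1376, 0.0037], 0.59)]
```

View pics/w11.png

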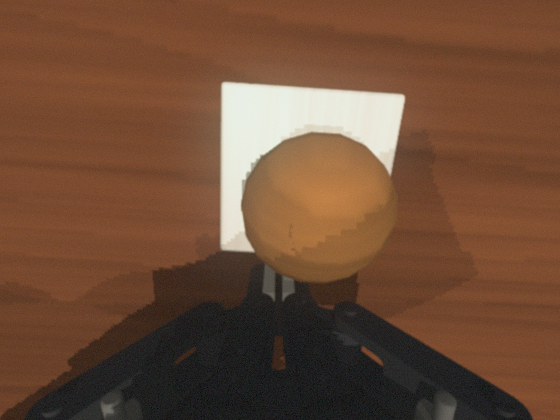

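Call:
servo_tool(plan="1 -6 0 0 3; 1 0 7 0 2.3; 1 6 0 0 0; 1 8 0 0 0; 1 8 0 0 0; 1 8 0 0 0; 1 8 0 0 0")

```text
time_s: 13.35
eef_pos: [0.5499, -0.1417, 0.0252]
ee_rot: [-180.0, 0.0, -1.5]
ft_force: [-5.1, -0.3, 4.1]
opening: 0.0003
```

```bash
python3 - <<'E'
from h import *
s=status.get_state();print(s['eef_pos'],s['ee_rot'],s['ft_force'])
stake('scene',.60,-.14,'pics/s12.png'); stake('wrist',.60,-.14,'pics/w12.png')
E
```

```text
[ 0.54986849 -0.14171537  0.02523993] [-1.79995866e+02  2.92891612e-02 -1.46382644e+00] [-5.11368545 -0.3169116   4.13647783]
scene foot 728 [598.637, -144.8101] [81.0908, 85.154] 88.11 z [0.0169, 0.0197, 0.0218]
   head 549 [576.3794, -151.7515] [84.7818, 83.9917] zmax 0.0894
   net [([0.6071, -0.1437, 0.0004], 0.64)]
wrist foot 12489 [602.6065, -143.1126] [80.3806, 79.5799] 88.7 z [0.0188, 0.02, 0.0211]
   head 38440 [571.2542, -136.7291] [97.4633, 91.3455] zmax 0.09
   net [([0.6059, -0.1424, 0.0036], 0.87)]
```

View pics/w12.png

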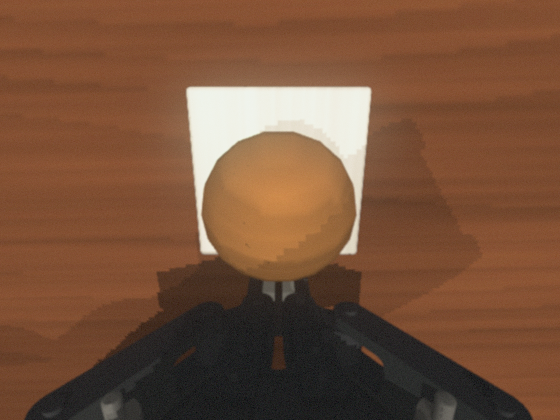

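Call:
servo_tool(plan="1 7 0 0 0; 1 6 0 0 0; 1 -10 0 0 0; 1 -20 0 0 0; 1 -10 0 -35 0; 1 0 0 -45 0; 1 0 0 0 0")

```text
time_s: 14.25
eef_pos: [0.5238, -0.1428, 0.1098]
ee_rot: [179.9, -0.4, -1.6]
ft_force: [0.4, -0.5, -1.0]
opening: 0.0002
```

```bash
python3 - <<'E'
from h import *
s=status.get_state();print(s['eef_pos'],s['ee_rot'],s['joint_positions'])
stake('scene',.615,-.14,'pics/s13.png'); stake('wrist',.615,-.14,'pics/w13.png')
rows([(.56,-.21,.11,40),(.617,-.215,.11,88.4)],1,[6,6])
E
```

```text
[ 0.52382126 -0.14279275  0.10982658] [179.90452428  -0.39830077  -1.55533664] [-18.87744286  39.92985734  47.73687817 112.81684107 -41.71691593
  45.62898834 -38.55410944]
scene foot 730 [614.5714, -145.2965] [81.1458, 81.0761] 89.51 z [0.0169, 0.0197, 0.0219]
   head 338 [615.972, -148.1305] [46.7883, 41.1823] zmax 0.0855
   net [([0.618, -0.1406, -0.0027], 0.86)]
wrist foot 7509 [614.4117, -143.3846] [80.2216, 80.2645] 88.48 z [0.0187, 0.02, 0.0212]
   head 7123 [613.5621, -143.0627] [48.2077, 48.4656] zmax 0.0858
   net [([0.6149, -0.1398, 0.0002], 0.63)]
1 6.6 11.4 -0.9 -6.9; 1 5.2 12.1 -0.9 -6.9; 1 3.7 12.7 -0.9 -6.9; 1 2.2 13.0 -0.9 -6.9; 1 0.6 13.2 -0.9 -6.9; 1 -1.0 13.2 -0.9 -6.9; |
1 6.7 6.7 -0.0 -8.1; 1 5.7 7.6 -0.0 -8.1; 1 4.6 8.4 -0.0 -8.1; 1 3.4 8.9 -0.0 -8.1; 1 2.1 9.3 -0.0 -8.1; 1 0.8 9.5 -0.0 -8.1; |
```

Call:
servo_tool(plan="1 6 12 -1 -7; 1 5 12 -1 -7; 1 4 13 -1 -7; 1 2 13 -1 -7; 1 1 13 -1 -7; 1 -1 13 -1 -7; 1 0 0 0 0")

```text
time_s: 15.15
eef_pos: [0.5601, -0.2123, 0.1104]
ee_rot: [180.0, 0.0, 40.5]
ft_force: [0.6, 0.3, -0.5]
opening: -0.0002
```

```bash
python3 - <<'E'
from h import *
s=status.get_state();print(s['eef_pos'],s['ee_rot'],s['joint_positions'])
rows([(.6126,-.212,.11,88.4)],1,[6])
E
```

```text
[ 0.56007523 -0.21234245  0.11042636] [1.79998215e+02 3.08520454e-02 4.05231623e+01] [ -4.82922067  39.5481444   34.93838333 103.83493184 -30.26205141
  46.27421925  -4.02659374]
1 6.7 5.6 0.1 -8.0; 1 5.8 6.5 0.1 -8.0; 1 4.9 7.3 0.1 -8.0; 1 3.8 7.9 0.1 -8.0; 1 2.7 8.3 0.1 -8.0; 1 1.5 8.6 0.1 -8.0; |
```

Call:
servo_tool(plan="1 7 6 0 -8; 1 6 6 0 -8; 1 5 7 0 -8; 1 4 8 0 -8; 1 3 8 0 -8; 1 1 9 0 -8; 1 0 0 0 0")

```text
time_s: 15.85
eef_pos: [0.6132, -0.2087, 0.1102]
ee_rot: [-180.0, -0.1, 88.5]
ft_force: [0.4, -0.6, -0.5]
opening: -0.0
```

```bash
python3 - <<'E'
from h import *
s=status.get_state();print(s['eef_pos'],s['ee_rot'],s['joint_positions'])
stake('wrist',.615,-.14,'pics/w14.png')
rows([(.6126,-.212,.025,88.4)],1,[3])
E
```

```text
[ 0.6131742  -0.20865381  0.11019223] [-1.79950021e+02 -8.18273958e-02  8.85152401e+01] [  2.21855854  39.98244352  21.17114314  95.82514097 -18.36761049
  47.71852735  29.87190489]
wrist foot 6663 [614.3712, -142.5125] [79.5205, 80.461] 88.57 z [0.0187, 0.02, 0.0211]
   head 5879 [614.5873, -142.168] [48.1082, 48.308] zmax 0.086
   net [([0.6193, -0.1429, 0.0047], 0.96)]
1 -1.0 0.2 28.5 -0.1; 1 -1.0 0.2 28.5 -0.1; 1 -1.0 0.2 28.5 -0.1; |
```

View pics/w14.png

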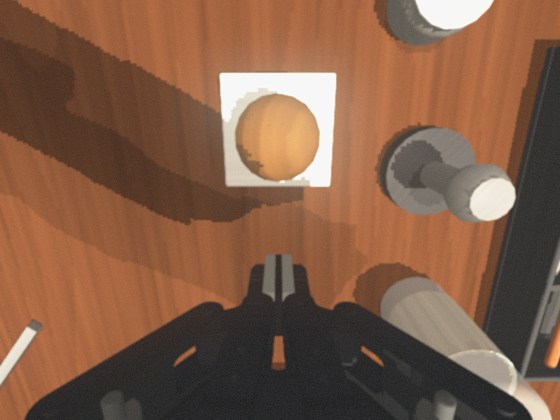

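Call:
servo_tool(plan="1 0 0 28 0; 1 0 0 28 0; 1 0 0 29 0; 1 0 0 0 0")

```text
time_s: 16.35
eef_pos: [0.6098, -0.2083, 0.0225]
ee_rot: [-179.6, -0.1, 88.3]
ft_force: [-0.1, 0.9, -0.1]
opening: 0.0005
```

Call:
servo_tool(plan="1 7 0 0 0; 1 7 0 0 0; 1 10 0 0 0; 1 10 0 0 0; 1 10 0 0 0; 1 10 0 0 0; 1 10 0 0 0; 1 10 0 0 0")

```text
time_s: 17.15
eef_pos: [0.615, -0.1351, 0.0265]
ee_rot: [180.0, 0.0, 88.5]
ft_force: [-0.5, -4.5, 3.5]
opening: 0.0
```

```bash
python3 - <<'E'
from h import *
s=status.get_state();print(s['eef_pos'],s['ee_rot'],s['ft_force'])
y=s['eef_pos'][1]+.051
stake('wrist',.615,y,'pics/w15.png')
E
```

```text
[ 0.6149896  -0.13508715  0.02649025] [1.79983200e+02 1.34972829e-02 8.85126422e+01] [-0.48019275 -4.52004858  3.45057184]
wrist foot 12401 [632.2551, -84.0773] [79.7493, 114.6089] 88.89 z [0.0188, 0.02, 0.0211]
   head 36626 [620.1381, -114.6667] [96.3168, 90.5749] zmax 0.09
   net [([0.6163, -0.0803, -0.0003], 0.93)]
```

View pics/w15.png

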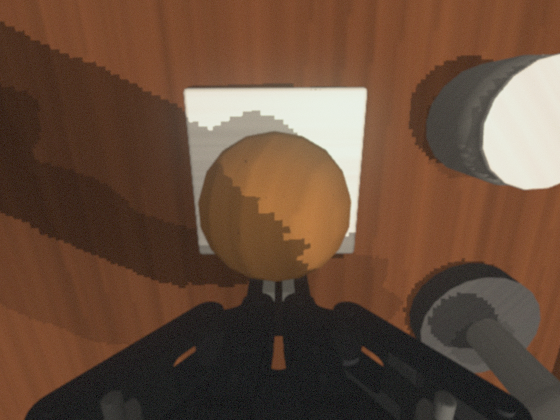

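Call:
servo_tool(plan="1 10 0 1 0; 1 10 0 0 0; 1 10 0 0 0; 1 10 0 0 0; 1 10 0 0 0; 1 10 0 0 0; 1 10 0 0 0; 1 10 0 0 0")

```text
time_s: 18.05
eef_pos: [0.6169, -0.0548, 0.0252]
ee_rot: [-180.0, -0.0, 88.5]
ft_force: [0.6, -3.7, 1.0]
opening: -0.0002
```

```bash
cat >> h.py <<'E'
def foot(x0,y0,save,c='wrist',r=.047):
    d=eyes.snapshot(c); w=cloud(d); x,y,z=w[...,0],w[...,1],w[...,2]; cv2.imwrite(save,d['img'])
    f=((x-x0)**2+(y-y0)**2<.062**2)&(abs(x-x0)<r)&(abs(y-y0)<r)&(z>.0155)&(z<.0225); P=w[f]
    q=cv2.minAreaRect(P[:,:2].astype(np.float32)*1000); print(c,len(P),rnd(q[0]),rnd(q[1]),round(q[2],2),rnd(np.percentile(P[:,2],[5,50,95])))
E
python3 - <<'E'
from h import *
s=status.get_state();print(s['eef_pos'],s['ee_rot'],s['ft_force'])
foot(.617,s['eef_pos'][1]+.051,'pics/w16.png')
E
```

```text
[ 0.61688111 -0.05482238  0.02523717] [-1.79986240e+02 -5.59151038e-03  8.85265396e+01] [ 0.56220118 -3.67669001  0.96248513]
wrist 12493 [617.499, -3.5125] [79.5016, 80.5857] 88.56 [0.0188, 0.02, 0.0211]
```

View pics/w16.png

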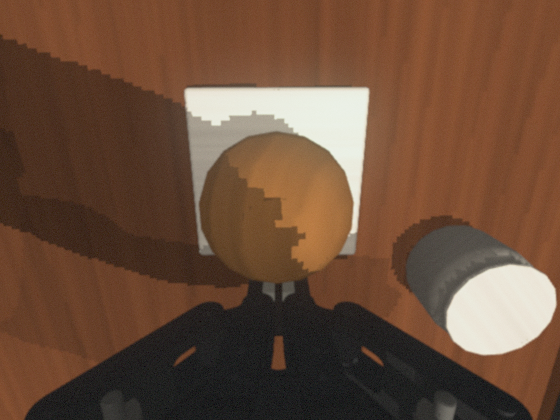

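Call:
servo_tool(plan="1 10 0 0 0; 1 10 0 0 0; 1 10 0 0 0; 1 10 0 0 0; 1 10 0 0 0; 1 10 0 0 0; 1 10 0 0 0; 1 10 0 0 0")

```text
time_s: 18.9
eef_pos: [0.619, 0.0251, 0.0252]
ee_rot: [-180.0, -0.0, 88.5]
ft_force: [-0.4, -2.0, -1.9]
opening: 0.0002
```

```bash
python3 - <<'E'
from h import *
s=status.get_state();print(s['eef_pos'],s['ee_rot'],s['ft_force'])
foot(.619,s['eef_pos'][1]+.051,'pics/w17.png')
E
```

```text
[0.61896261 0.02505309 0.02522733] [-1.79986593e+02 -5.63250119e-04  8.85215689e+01] [-0.39887235 -2.03868155 -1.88331864]
wrist 12472 [619.7382, 76.4516] [79.5689, 80.7382] 88.73 [0.0189, 0.02, 0.0211]
```

View pics/w17.png

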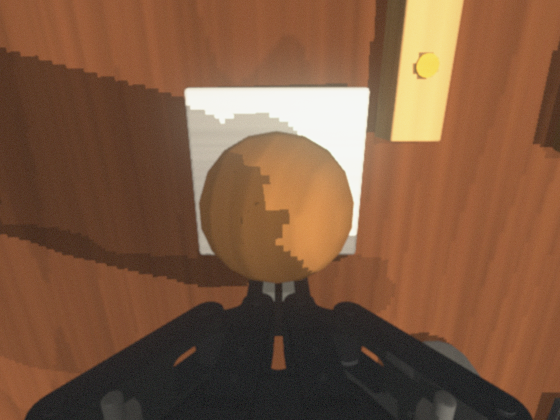

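Call:
servo_tool(plan="1 11 0 0 0; 1 11 0 0 0; 1 11 0 0 0; 1 11 0 0 0; 1 11 0 0 0; 1 11 0 0 0; 1 11 0 0 0; 1 11 0 0 0")

```text
time_s: 19.75
eef_pos: [0.6214, 0.1129, 0.0254]
ee_rot: [180.0, 0.0, 88.5]
ft_force: [-0.2, -2.4, 0.6]
opening: -0.0002
```

```bash
python3 - <<'E'
from h import *
s=status.get_state();print(s['eef_pos'],s['ee_rot'],s['ft_force'])
foot(.621,s['eef_pos'][1]+.051,'pics/w18.png')
E
```

```text
[0.62136674 0.11293568 0.02535865] [1.79995044e+02 7.56379181e-03 8.85093878e+01] [-0.21105459 -2.35369974  0.5681957 ]
wrist 12498 [622.0428, 164.3092] [79.671, 80.4904] 88.76 [0.0189, 0.02, 0.0211]
```

View pics/w18.png

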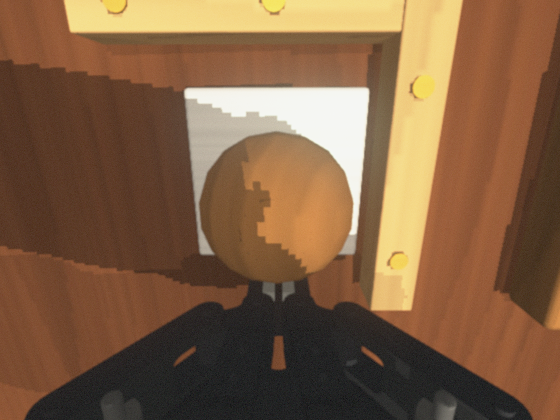

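Call:
servo_tool(plan="1 7 0 0 0; 1 6 0 0 0; 1 2 0 0 0; 1 0 0 0 0")

```text
time_s: 20.2
eef_pos: [0.6217, 0.1278, 0.0253]
ee_rot: [-180.0, -0.0, 88.5]
ft_force: [-0.3, 0.4, -0.3]
opening: -0.0
```

Call:
servo_tool(plan="1 1 0 0 0; 1 1 0 0 0; 1 0 0 0 0")

```text
time_s: 20.5
eef_pos: [0.6218, 0.1287, 0.0253]
ee_rot: [180.0, 0.0, 88.5]
ft_force: [-0.1, -2.0, 0.1]
opening: -0.0003
```

Call:
servo_tool(plan="1 1 0 0 0; 1 0 0 0 0")

```text
time_s: 20.7
eef_pos: [0.6218, 0.13, 0.0253]
ee_rot: [180.0, 0.0, 88.5]
ft_force: [0.3, -3.8, 1.0]
opening: -0.0001
```

Call:
servo_tool(plan="1 1 0 0 0; 1 0 0 0 0")

```text
time_s: 20.9
eef_pos: [0.6219, 0.1312, 0.0253]
ee_rot: [180.0, -0.0, 88.5]
ft_force: [1.3, -2.8, 0.4]
opening: -0.0001
```

Call:
servo_tool(plan="1 1 0 0 0; 1 0 0 0 0")

```text
time_s: 21.1
eef_pos: [0.6219, 0.1323, 0.0253]
ee_rot: [180.0, -0.0, 88.5]
ft_force: [0.8, -2.7, -0.4]
opening: 0.0002
```

Call:
servo_tool(plan="1 1 0 0 0; 1 0 0 0 0")

```text
time_s: 21.3
eef_pos: [0.6219, 0.1326, 0.0253]
ee_rot: [180.0, 0.0, 88.5]
ft_force: [-0.5, -4.6, 0.4]
opening: 0.0004
```

```bash
python3 - <<'E'
from h import *
s=status.get_state();print(s['eef_pos'],s['ee_rot'],s['ft_force'])
foot(.621,s['eef_pos'][1]+.051,'pics/w19.png')
d=eyes.snapshot('scene'); cv2.imwrite('pics/s19.png',cv2.resize(d['img'][130:250,270:430],(800,600)))
E
```

```text
[0.62190544 0.13256285 0.02533057] [1.79994372e+02 4.09399757e-02 8.84955865e+01] [-0.45137694 -4.61720022  0.38979828]
wrist 12727 [620.6481, 187.3672] [86.316, 92.7108] 89.03 [0.0188, 0.02, 0.0211]
```

View pics/w19.png

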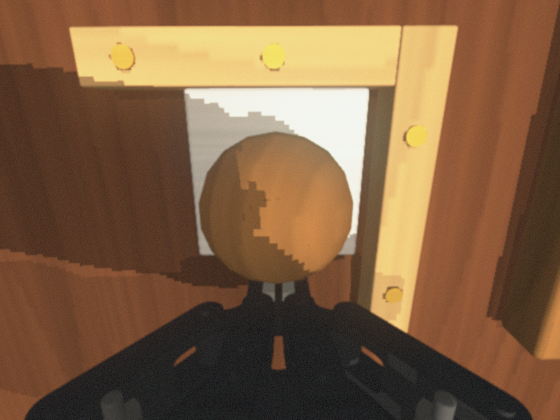

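View pics/s19.png

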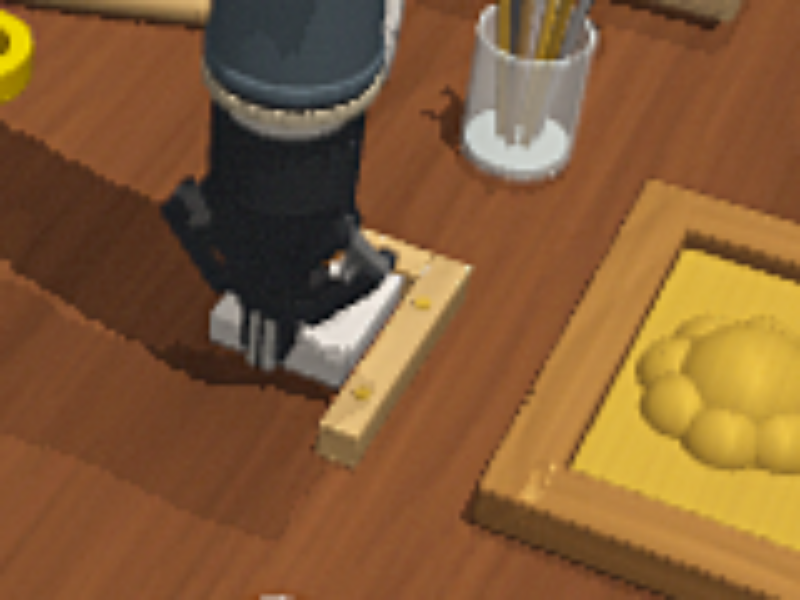

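Call:
servo_tool(plan="1 -10 0 0 0; 1 -15 0 0 0; 1 -5 0 -30 0; 1 0 0 -45 0; 1 0 0 -10 0; 1 0 0 0 0")

```text
time_s: 22.0
eef_pos: [0.6223, 0.1025, 0.1124]
ee_rot: [179.8, -0.1, 88.5]
ft_force: [-0.8, 0.1, 0.3]
opening: 0.0001
```

```bash
python3 - <<'E'
from h import *
s=status.get_state();print(s['eef_pos'],s['ee_rot'],s['joint_positions'])
rows([(.555,.14,.12,45),(.552,.185,.12,-1.5)],1,[6,6])
E
```

```text
[0.62231245 0.10254637 0.11237622] [ 1.79781606e+02 -7.93312300e-02  8.84863815e+01] [-28.83794465  39.26733442  25.48574148  98.83445042 -22.04238105
  46.67424899   5.36529769]
1 5.9 -11.4 -1.3 7.2; 1 4.5 -12.0 -1.3 7.2; 1 2.9 -12.5 -1.3 7.2; 1 1.3 -12.8 -1.3 7.2; 1 -0.3 -12.8 -1.3 7.2; 1 -1.9 -12.7 -1.3 7.2; |
1 4.9 -5.7 -0.0 7.8; 1 4.1 -6.3 -0.0 7.8; 1 3.3 -6.8 -0.0 7.8; 1 2.3 -7.2 -0.0 7.8; 1 1.3 -7.4 -0.0 7.8; 1 0.3 -7.5 -0.0 7.8; |
```

Call:
servo_tool(plan="1 6 -11 -1 7; 1 4 -12 -1 7; 1 3 -13 -1 7; 1 1 -13 -1 7; 1 0 -13 -1 7; 1 -2 -13 -1 7; 1 0 0 0 0")

```text
time_s: 22.7
eef_pos: [0.5505, 0.1408, 0.1147]
ee_rot: [-179.9, 0.2, 46.5]
ft_force: [0.3, -0.0, -0.8]
opening: -0.0003
```

Call:
servo_tool(plan="1 5 -6 0 8; 1 4 -6 0 8; 1 3 -7 0 8; 1 2 -7 0 8; 1 1 -7 0 8; 1 0 -8 0 8; 1 0 0 0 0")

```text
time_s: 23.4
eef_pos: [0.5475, 0.1852, 0.1149]
ee_rot: [179.9, 0.1, -1.3]
ft_force: [1.0, 0.3, -0.0]
opening: -0.0001
```

```bash
python3 - <<'E'
from h import *
s=status.get_state();print(s['eef_pos'],s['ee_rot'],s['joint_positions'])
rows([(.552,.184,.12,-1.5)],1,[2])
d=eyes.snapshot('wrist'); w=cloud(d); np.save('w20.npy',w); cv2.imwrite('pics/w20.png',d['img'])
E
```

```text
[0.54753674 0.18517004 0.11490678] [ 1.79918936e+02  8.12877041e-02 -1.33425929e+00] [-53.58371805  44.07526495  52.40835115 106.98830446 -44.25636876
  52.04527486 -70.90084322]
1 2.2 0.5 -2.5 0.1; 1 2.2 0.5 -2.5 0.1; |
```

View pics/w20.png

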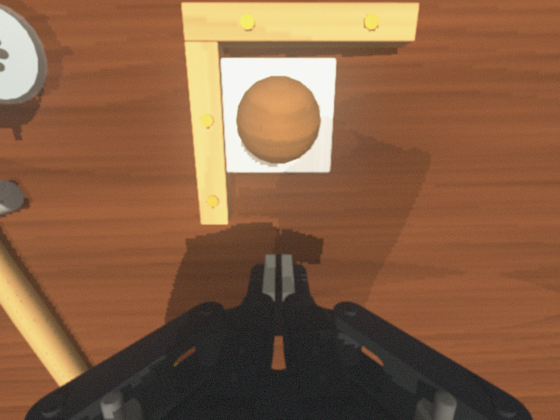

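Call:
servo_tool(plan="1 0 2 30 0; 1 0 0 30 0; 1 0 0 30 0; 1 0 0 0 0; 1 7 0 0 0; 1 7 0 0 0; 1 7 0 0 0; 1 0 0 0 0")

```text
time_s: 24.25
eef_pos: [0.5705, 0.182, 0.0274]
ee_rot: [-180.0, -0.2, -1.4]
ft_force: [0.6, -0.1, 0.3]
opening: 0.0
```

Call:
servo_tool(plan="1 3 0 0 0; 1 3 0 0 0; 1 2 0 0 0; 1 0 0 0 0")

```text
time_s: 24.65
eef_pos: [0.5763, 0.182, 0.0262]
ee_rot: [-180.0, 0.0, -1.5]
ft_force: [-3.9, -0.5, 2.7]
opening: -0.0004
```

```bash
python3 - <<'E'
from h import *
s=status.get_state();print(s['eef_pos'],s['ee_rot'],s['ft_force'])
d=eyes.snapshot('wrist'); cv2.imwrite('pics/w21.png',d['img'])
E
```

```text
[0.57628912 0.18195057 0.02620939] [-1.79999158e+02  4.34971955e-02 -1.47401770e+00] [-3.89309256 -0.48320661  2.68869117]
```

View pics/w21.png

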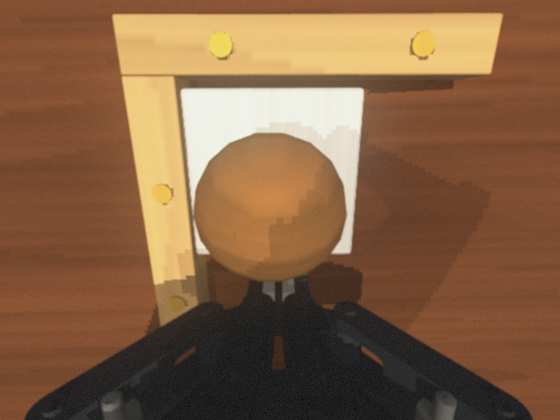

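Call:
servo_tool(plan="1 2 0 0.5 0; 1 2 0 0 0; 1 0 0 0 0")

```text
time_s: 25.0
eef_pos: [0.5806, 0.1818, 0.0257]
ee_rot: [180.0, 0.0, -1.5]
ft_force: [-4.6, 0.2, 1.1]
opening: -0.0002
```

Call:
servo_tool(plan="1 1 0 0 0; 1 0 0 0 0")

```text
time_s: 25.2
eef_pos: [0.5807, 0.1818, 0.0256]
ee_rot: [-180.0, 0.1, -1.5]
ft_force: [-7.3, 0.9, 3.7]
opening: -0.0001
```

Call:
servo_tool(plan="1 1 0 0 0; 1 0 0 0 0")

```text
time_s: 25.4
eef_pos: [0.5808, 0.1818, 0.0256]
ee_rot: [-180.0, 0.2, -1.5]
ft_force: [-10.9, 1.1, 6.4]
opening: -0.0003
```

Call:
servo_tool(plan="1 1 0 0 0; 1 0 0 0 0")

```text
time_s: 25.6
eef_pos: [0.5809, 0.1818, 0.0254]
ee_rot: [-180.0, 0.3, -1.5]
ft_force: [-14.0, 0.0, 10.2]
opening: -0.0001
```

Call:
servo_tool(plan="1 -3 0 0 0; 1 -10 0 0 0; 1 -15 0 0 0; 1 -5 0 -30 0; 1 0 0 -40 0; 1 0 0 -20 0; 1 0 0 0 0")

```text
time_s: 26.3
eef_pos: [0.5525, 0.1826, 0.1187]
ee_rot: [-179.9, -0.3, -1.5]
ft_force: [0.5, -0.8, -0.1]
opening: -0.0002
```

```bash
python3 - <<'E'
from h import *
s=status.get_state();print(s['eef_pos'],s['ee_rot'],s['ft_force'])
d=eyes.snapshot('wrist'); w=cloud(d); cv2.imwrite('pics/w22.png',d['img']); cv2.imwrite('pics/w22z.png',cv2.resize(d['img'][0:200,160:360],(800,800))[:600])
x,y,z=w[...,0],w[...,1],w[...,2]
hsv=cv2.cvtColor(d['img'],cv2.COLOR_BGR2HSV); 
wh=(hsv[...,1]<60)&(z>.0155)&(z<.0235)&(abs(x-.63)<.06)&(abs(y-.183)<.06); P=w[wh]
print('foot',cv2.minAreaRect(P[:,:2].astype(np.float32)*1000),np.percentile(P[:,2],[5,50,95]))
yl=(hsv[...,1]>80)&(z>.0215)&(z<.028)
R=w[yl&(abs(y-.16)<.06)&(x>.66)&(x<.71)]; L=w[yl&(abs(x-.6)<.06)&(y>.21)&(y<.26)]
# inner edges
def edge(A,i,j):
    out=[]
    for t in np.arange(A[:,j].min()+.004,A[:,j].max()-.03,.004):
        q=A[abs(A[:,j]-t)<.002]
        if len(q)>5: out.append((t,np.percentile(q[:,i],2)))
    out=np.array(out); k=np.polyfit(out[:,0],out[:,1],1); return k
kf=edge(R,0,1); kl=edge(L,1,0); print('far rail inner x at y=.18',np.polyval(kf,.18),'slope deg',np.degrees(kf[0]),' left inner y at x=.63',np.polyval(kl,.63),np.degrees(kl[0]))
E
```

```text
[0.55253756 0.18257065 0.11874426] [-179.91111868   -0.34301466   -1.48429119] [ 0.48802284 -0.78120948 -0.06565153]
foot ((631.7998657226562, 183.2850799560547), (80.30525207519531, 79.51457214355469), 88.63301086425781) [0.01875102 0.01999704 0.02114935]
far rail inner x at y=.18 0.6715841057976806 slope deg 1.249285147704559  left inner y at x=.63 0.2233530381436164 -1.285963500735254
```

View pics/w22z.png

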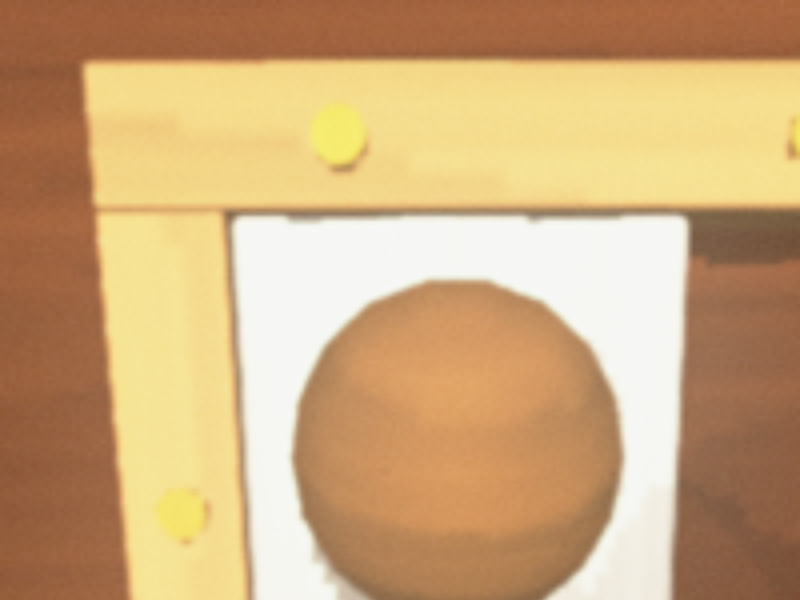

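Call:
servo_tool(plan="1 -20 0 -40 0; 1 -20 10 -40 0; 1 -20 20 -20 0; 1 0 20 0 0; 1 0 30 0 0; 1 0 30 0 0; 1 0 30 0 0; 1 0 0 0 0")

```text
time_s: 27.15
eef_pos: [0.4865, 0.0403, 0.2155]
ee_rot: [179.9, -0.0, -1.8]
ft_force: [-0.0, 1.0, -0.1]
opening: -0.0003
```

```bash
python3 - <<'E'
from h import *
for c in ['scene','top']:
    d=eyes.snapshot(c); w=cloud(d); cv2.imwrite(f'pics/{c}23.png',d['img'])
    x,y,z=w[...,0],w[...,1],w[...,2]; hsv=cv2.cvtColor(d['img'],cv2.COLOR_BGR2HSV)
    P=w[(hsv[...,1]<60)&(z>.0155)&(z<.0235)&(abs(x-.63)<.06)&(abs(y-.183)<.06)]
    if len(P): print(c,'foot',len(P),cv2.minAreaRect(P[:,:2].astype(np.float32)*1000))
    for n in ['stake','stake_head','stop_corner','round_stake','tool_jar','hammer','bottle','tape','punch','tin']:
        r=nets.landmark_of(n,c); print(n,[(rnd(q['xyz']),round(float(q['score']),2)) for q in r[:1]])
E
```

```text
scene foot 471 ((631.50439453125, 185.2817840576172), (93.55935668945312, 80.27108001708984), 87.87352752685547)
stake [([0.6358, 0.184, -0.0014], 0.84)]
stake_head [([0.3379, -0.3538, 0.0031], 0.63)]
stop_corner [([0.6765, 0.2211, -0.001], 0.67)]
round_stake [([0.7303, -0.1753, 0.002], 0.65)]
tool_jar [([0.6695, 0.3883, -0.0022], 0.73)]
hammer [([0.4467, 0.4178, -0.0032], 0.96)]
bottle [([0.7398, -0.3061, 0.0029], 0.9)]
tape [([0.341, 0.2988, -0.0068], 0.55)]
punch [([0.3372, -0.3554, 0.0009], 0.8)]
tin [([0.7155, -0.0623, 0.0012], 0.94)]
top foot 308 ((629.6099853515625, 183.28900146484375), (80.54930114746094, 78.38345336914062), 88.40811920166016)
stake [([0.6338, 0.1841, -0.0014], 0.76)]
stake_head [([0.6272, 0.1833, 0.0826], 0.66)]
stop_corner [([0.671, 0.223, 0.0051], 0.91)]
round_stake [([0.7307, -0.1757, 0.0021], 0.84)]
tool_jar [([0.6299, 0.1819, 0.0832], 0.69)]
hammer [([0.4477, 0.4144, -0.0012], 0.84)]
bottle [([0.735, -0.304, 0.0016], 0.77)]
tape [([0.3403, 0.2913, 0.0015], 0.36)]
punch [([0.3419, -0.3662, -0.0015], 0.65)]
tin [([0.7174, -0.0609, -0.0022], 0.72)]
```

View pics/scene23.png

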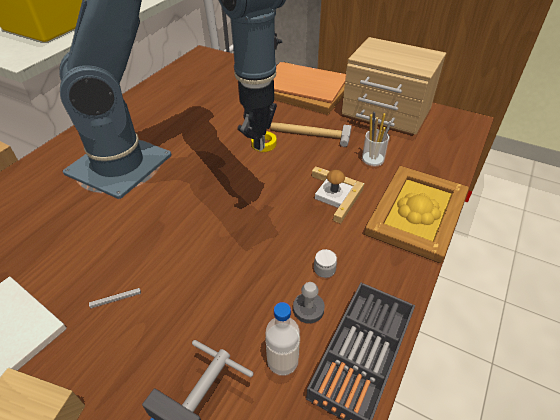

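The scene view shows the stake standing in the corner at (337,185), the other things where they were, and the arm clear.

```bash
python3 -c "
from station import arm; print(arm.hand_in())"
```

```text
the job is handed in; nothing more can be done
None
```

The stake is standing on its foot in the inside corner of the stop, flush against both rails to within what the cameras can measure. I handed the job in at about 28 s, against the 72 s limit.

- **What I did:** I tipped the stake up with the closed fingers pushing near the foot's upper edge, and let it down slowly with its head resting on the finger. I then pushed it low on the foot, first away from the robot, then left until it met the left rail. A last push seated it against the far rail, up to about 14 N. It was never gripped or lifted, and the arm was well clear at the end.
- **Seating check:** The last close wrist picture put the foot centre at (0.632, 0.183) with yaw about -1.4°. Its edges agreed with the measured inner faces of both rails to a few tenths of a millimetre, and the foot's top was level at 20 mm.
- **The other things:** All of them were within the networks' accuracy of where they started.
- **Disagreements:**
  - The top camera's foot measurement differed from the wrist's by about 2 mm in x, which is within calibration.
  - The scene camera's foot outline came out too long (94 mm), probably because part of the rail was included.
  - In the last check the networks twice reported the wrong object: the punch as the stake's head in the scene view, and the stake's head as the tool jar in the top view. I ignored both.
- **Not done:** I did not nudge the stake against the left rail again after the last push.

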